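# Change over from beads to clay: shut the bead box, flip the tool box open

### The arm

A 6-joint arm with a two-finger parallel gripper is mounted at the origin on the work surface. World frame = base frame: x ahead of the robot, y to its left, z up, the work surface at z = 0. Lengths are in mm, angles in rad, forces in N, time in s.
With the tool pointing down it reaches from about 300 to 875 mm from the base axis. Payload 6.4 kg.
Tool frame: the origin (TCP) lies midway between the tips of the shut fingers; the grasp point (between the pads) lies ctrl.tcp_to_grasp behind it (ctrl.tcp_to_grasp is the distance from the TCP to the grasp point, in mm); z points along the fingers, y is the direction in which the jaws open and shut (so a half turn about z gives the same grasp; the last joint's range is limited). The gripper opens to 85 mm and grips with 20 to 120 N. Pads are 22 mm wide; open, the fingers measure 114 mm over their backs; the gripper's body (76 mm by 85 mm) begins 54 mm behind the grasp point. The pads swing forward as they close: fully open they stand 13 mm farther back than shut.
Start: joints at [1.038, 0.181, 1.607, -0, 1.354, -0.206], TCP at [184.572, 544.586, 231.288] pointing down, gripper open.
Joint ranges: [-2.99, 2.99], [-0.89, 2.07], [0.3, 2.58], [-1.14, 4.28], [0, 2.63], [-3.12, 3.12]. Speed limits (rad/s): [2.57, 2.57, 3.01, 3.14, 3.14, 3.14].

### API

Orientations are given as a unit quaternion [x, y, z, w].
In Python, from cell import ctrl, cams gives the robot as it stands.
- The arm moves only by the shell command python3 -m inch 'ROWS' [FORCE]. ROWS is JSON, one flat list of numbers, 7 for each row, row after row: the shift along the tool's x, y, z in units of 250 mm (1.0 is 250 mm), then the turn, a rotation vector about the tool's x, y, z in units of 45 degrees (1.0 is 45 degrees), then the opening, from -1 (shut) to 1 (fully open). A call has 1 to 10 rows; each row is the pose to reach, as a shift and turn from the pose measured when the call began, along the tool's axes at that moment; what a row does not reach only later rows make up. A row lasts 1/8 s, in which the tool goes at most 62.5 mm and 10.7 degrees, less where a joint would pass 70% of its speed; a pose out of reach is approached as far as the arm can. A call with a number of a shift or a turn outside -1 to 1 is refused whole. A call with a gripper value outside its range is refused whole. The fingers move at their own pace and stop on an object; FORCE is the grip in N (left out, the last holds). Time passes only in rows, so rows that repeat a pose let the fingers close. It gives the time, the measured TCP pose, the force and the opening at its end, in the units of the state.
- ctrl.read_state(): the state, without advancing time (a new reading comes with each control period).
- cams.grab_frame(name): name is "scene" or "top" or "wrist"; returns a dict with "image" (420x560x3 uint8, blue, green, red), "range_z" (420x560 float32, mm along the optical axis (not along the pixel's ray), 0 where there is no reading), "intrinsics" (3x3 intrinsics, pixels), "R" (3x3) and "t" (3): a world point X has camera coordinates R X + t; the wrist camera has in their place "hand_eye" (4x4, takes a point from camera to tool coordinates, whose origin is the TCP and whose axes are the flange's). Camera axes: x right, y down, z forward; pixel columns grow to the right and rows downward; lengths in mm; the calibration is good to about 2 mm. The wrist camera is an equidistant fisheye: a pixel r from the principal point sees the ray r / f radians off the axis. A picture is of the moment at which its call begins: read the wrist's pose just before it.
- ctrl.close_job(): hands the job in, once; it reports no verdict.
Trained networks look in a picture, given as the dict that the camera call returned (one of the last four; its "shot" number tells which), for a name from the list of things; names that differ only in an ending like _2 or _b are one class to them, and where a whole thing is asked for, a point or a joint stands for the part that bears it (a point fixed in the world has none). Each returns a list of dicts, best first, with "confidence" (0 to 1); they miss things now and then, are a little off and sometimes report something else, mostly with a low value. They report only what shows in the picture. A call takes as long as a camera call. They do not tell look-alikes from the thing itself.
- cams.find_in(label, picture): "point" ([x, y, z] in mm, in the coordinates of the camera as it stood for that picture, good to about 4 mm: the middle of the surface that is visible of it).
- cams.mark_of(label, picture): "point" ([x, y, z] in mm, in the coordinates of the camera as it stood for that picture, good to about 4 mm: a listed point, or the origin of a listed thing).
The state is a dict: "t": time; "qpos": joint angles; "qvel": joint speeds; "joint_efforts": joint torques, N m; "tool_pos": TCP position; "orientation": TCP orientation; "contact_force": force on the tool from outside, world axes, zero at the start; "torque": the same for the moment, N m; "gripper_width": finger opening in mm.
Only numpy, scipy, OpenCV 4.12 (cv2) and the standard library are available. Lean on these libraries where they do the work, as an engineer would, in place of code of your own. Each camera call takes 0.05 s, during which the arm holds its last target.

### The job

Bead threading is over and the clay work is next: push the raised lid of the smaller wooden box over so that it falls shut, and with a fingertip under its tab flip the lid of the long wooden box up and right back past upright, until it rests open by itself. Only push with the fingertips: do not pinch or lift anything, leave both boxes standing where they are and the other things on the table untouched.

Things in the scene. Friction and masses are not known exactly. Their poses are not given: they have to be found in the camera images.
- tool_box: the long wooden tool box, lid shut at the start: 130 mm deep (own x), 250 mm long (own y), 75 mm high to the rim, 83 mm with the shut lid; about 2 kg. Origin: centre of its underside, on the table; z up, own x points from the front (tab side, towards the robot within about 0.4 rad) to the hinge side, y along the hinge. Stands loose on rubber feet: a hard shove slides it.
- tool_lid (a joint): angle of the long box's lid in rad: 0 shut, 1.57 upright, 1.95 leaning back against its stop, fully open. Plain free hinge: below about 1.5 it falls shut, above about 1.6 it falls open and stays. Lid: wooden board 8 mm thick, 130 by 250 mm, about 0.2 kg. The hinge axis lies on the far rim, 65 mm along the box's own +x from its origin and 75 mm up, at the lid's underside. No latch; about 1 N at the tab lifts it.
- tool_lid_tab (a point): middle of the outer edge of the tab of the long box's lid, at the tab's underside, 158 mm from the hinge axis. The tab is 60 mm wide and 8 mm thick, level with the lid, and sticks out 28 mm over the front wall, with free space below (75 mm to the table when shut).
- bead_box: the smaller wooden bead box, lid standing open at the start: 105 mm deep (own x), 150 mm long (own y), 70 mm high to the rim; about 1.4 kg. Origin: centre of its underside, on the table; z up, own x points from the front (tab side, towards the robot within about 0.4 rad) to the hinge side, y along the hinge. Stands loose on rubber feet: a hard shove slides it.
- bead_lid (a joint): angle of the small box's lid in rad: 0 shut, 1.57 upright, 1.95 leaning back against its stop, where it starts. Same free hinge: below about 1.5 it falls shut by itself. Lid: board 8 mm thick, 105 by 150 mm, about 0.1 kg. The hinge axis lies 52.5 mm along the box's own +x from its origin and 70 mm up, at the lid's underside (the side that faces the robot when open).
- bead_lid_tab (a point): middle of the outer edge of the small lid's tab (60 mm wide, 8 mm thick, sticks out 28 mm), at the underside, 133 mm from the hinge axis. It is the highest part of the open lid.
- bowl: bystander: coil-built cream clay bowl, 96 mm wide, 60 mm high; stands upright, origin under its centre
- glaze_jar: bystander: white jar, 50 mm wide, 65 mm high; origin under its centre
- slip_jar: bystander: terracotta-coloured jar with grey cap, 48 mm wide, 85 mm high; origin under its centre
- cup: bystander: clear plastic cup, 76 mm wide, 90 mm high; origin under its centre
- roller: bystander: wooden rolling pin on two small chocks, 260 mm long along its own y, 40 mm high; origin under its centre
- stamp: bystander: turned wooden hand stamp, 44 mm wide, 66 mm high; origin under its centre
- pinch_pot: bystander: small cream clay bowl, 80 mm wide, 50 mm high; origin under its centre
Not all that is in view belongs to the job. Leave any green or purple look-alike of the bead_box alone.

How it is judged (in metres and radians):
At the end, for the whole second after the job is handed in: The long box's lid rests open (beyond 1.8 rad), the small box's lid is shut (under 0.06 rad), both at rest; both boxes stand flat within 60 mm of where they stood, and no bystander has moved more than 40 mm (value of joint tool_lid above 1.8 rad and value of joint bead_lid below 0.06 rad and velocity of joint tool_lid between -0.1 and 0.1 rad/s and velocity of joint bead_lid between -0.1 and 0.1 rad/s and distance of each of tool_box, bead_box from where it was at the start of the episode below 0.06 m and angle between each of tool_box, bead_box's own z axis and vertical below 0.1 rad and height (world z) of each of tool_box, bead_box below 0.01 m and distance of each of bowl, glaze_jar, slip_jar, cup, roller, stamp, pinch_pot from where it was at the start of the episode below 0.04 m); the robot touches nothing.
It fails at once if the long box is lifted or tipped (over 20 mm or 0.15 rad) (height (world z) of tool_box above 0.02 m or angle between tool_box's own z axis and vertical above 0.15 rad).
It fails at once if the small box is lifted or tipped (over 20 mm or 0.15 rad) (height (world z) of bead_box above 0.02 m or angle between bead_box's own z axis and vertical above 0.15 rad).
It fails at once if a box is shoved along the table, more than 60 mm (distance of any of tool_box, bead_box from where it was at the start of the episode above 0.06 m).
It fails at once if a lid is pinched: the fingers press on its upper and its lower face at once, each with more than 8 N ((contact force between the fingers and tool_lid_c0 above 8 N and contact force between the fingers and tool_lid_c2 above 8 N) or (contact force between the fingers and tool_lid_c0 above 8 N and contact force between the fingers and tool_lid_c3 above 8 N) or (contact force between the fingers and tool_lid_c1 above 8 N and contact force between the fingers and tool_lid_c2 above 8 N) or (contact force between the fingers and tool_lid_c1 above 8 N and contact force between the fingers and tool_lid_c3 above 8 N) or (contact force between the fingers and bead_lid_c0 above 8 N and contact force between the fingers and bead_lid_c2 above 8 N) or (contact force between the fingers and bead_lid_c0 above 8 N and contact force between the fingers and bead_lid_c3 above 8 N) or (contact force between the fingers and bead_lid_c1 above 8 N and contact force between the fingers and bead_lid_c2 above 8 N) or (contact force between the fingers and bead_lid_c1 above 8 N and contact force between the fingers and bead_lid_c3 above 8 N)).
It fails at once if a bystander is lifted, tipped or moved more than 40 mm (distance of any of bowl, glaze_jar, slip_jar, cup, roller, stamp, pinch_pot from where it was at the start of the episode above 0.04 m or angle between any of bowl, glaze_jar, slip_jar, cup, roller, stamp, pinch_pot's own z axis and vertical above 0.4 rad).
It also fails if it takes over 58 s, if anything falls off the work surface, if the arm or the gripper's body presses on something with over 40 N, if the wrist force passes 120 N, or if a joint passes its speed limit or range.

## Working session

There is one attempt and no reset: what is moved stays moved. The work goes in short steps, Python scripts to look and compute and a shell command to move; the robot and the scene stay as the last step left them, time stands still between calls to the robot, and variables do not carry over. Pictures are saved under pics/ and viewed, and the job is handed in when it is done.

```bash
ls; mkdir -p pics; cat > h.py <<'E'
import numpy as np,cv2
from cell import ctrl,cams
from scipy.spatial.transform import Rotation as Ro
def world(f,p):
    return f["R"].T@(np.array(p)-f["t"])
def pix(f,X):
    c=f["R"]@np.array(X)+f["t"]; u=f["intrinsics"]@c; return u[:2]/u[2]
E
python3 - <<'E'
from h import *
print(ctrl.read_state(), ctrl.tcp_to_grasp)
for n in ["scene","top"]:
    f=cams.grab_frame(n); cv2.imwrite(f"pics/{n}0.png",f["image"])
    np.savez(f"{n}0.npz",**{k:f[k] for k in("image","range_z","intrinsics","R","t")})
    for l in ["tool_box","tool_lid_tab","bead_box","bead_lid_tab","bowl","glaze_jar","slip_jar","cup","roller","stamp","pinch_pot"]:
        for d in cams.mark_of(l,f):
            w=world(f,d["point"]); print(n,l,round(d["confidence"],2),w.round(0),pix(f,w).round(0))
E
```

```text
pics
{'t': 0.0, 'qpos': array([ 1.03772853e+00,  1.81539054e-01,  1.60797612e+00,  7.65609449e-06,
        1.35376433e+00, -2.06290808e-01]), 'qvel': array([ 0.00133322, -0.00061798,  0.00088053,  0.00098592,  0.00068299,
       -0.00108801]), 'joint_efforts': array([ 3.23470085e-04, -4.44887960e+01, -3.51328576e+01, -2.45501142e-04,
        9.24163236e-03, -1.50454889e-05]), 'tool_pos': array([184.27419736, 544.11839464, 230.40065986]), 'orientation': array([ 1.62663260e-01,  9.86681282e-01, -7.85095439e-04, -3.08228319e-04]), 'contact_force': array([ 0.16536558,  0.56236773, -0.36366931]), 'torque': array([-0.0199934 , -0.04178359, -0.03881358]), 'gripper_width': 85.20178735886242} 18.700000000000003
scene tool_box 0.8 [598. 243.   4.] [384. 238.]
scene tool_lid_tab 0.79 [507. 275.  75.] [387. 200.]
scene bead_box 0.91 [ 338. -644.    3.] [ 97. 215.]
scene bead_box 0.85 [ 578. -243.    3.] [225. 254.]
scene bead_box 0.8 [292. 216.   2.] [348. 178.]
scene bead_box 0.6 [ 346. -280.    3.] [209. 203.]
scene bead_box 0.37 [508. 275.  77.] [388. 200.]
scene bead_lid_tab 0.95 [ 360. -200
[... 746 characters left out ...]
.   -5.] [319. 201.]
top bead_box 0.7 [ 338. -651.    4.] [424. 263.]
top bead_box 0.64 [ 345. -288.   -3.] [330. 261.]
top bead_box 0.55 [296. 215.   3.] [201. 273.]
top bead_lid_tab 0.87 [368. 181.  73.] [207. 255.]
top bead_lid_tab 0.79 [ 270. -600.   74.] [417. 282.]
top bead_lid_tab 0.67 [ 357. -201.   70.] [309. 258.]
top bead_lid_tab 0.56 [ 680. -263.  200.] [329. 166.]
top bowl 0.98 [413.   4.  -1.] [255. 243.]
top bowl 0.18 [ 557. -517.    1.] [388. 207.]
top slip_jar 0.63 [645.  12.   1.] [254. 184.]
top slip_jar 0.17 [763. -38.  -4.] [267. 155.]
top cup 0.79 [779.  45.   1.] [246. 151.]
top roller 0.62 [ 558. -519.    5.] [389. 207.]
top pinch_pot 0.52 [574. 509.  -1.] [127. 202.]
```

View pics/scene0.png

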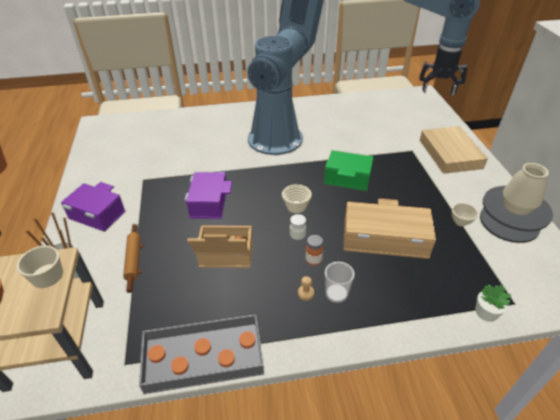

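View pics/top0.png

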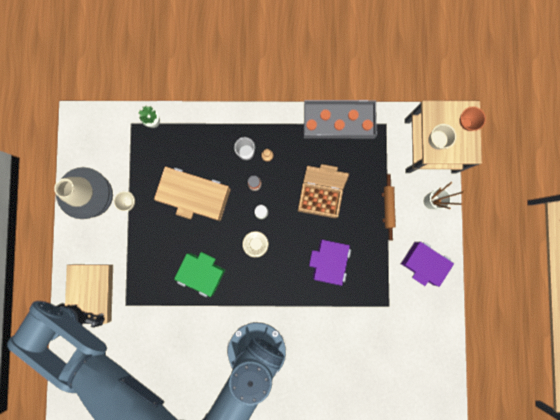

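The scene image shows the wooden tool box at about (388,228), with its tab at (388,203), and the open wooden bead box at (225,245). The green and purple boxes are look-alikes. I'll refine both poses with depth data.

```bash
cat >> h.py <<'E'
def cloud(f):
    z=f["range_z"].astype(float); v,u=np.mgrid[0:z.shape[0],0:z.shape[1]]
    K=f["intrinsics"]; c=np.stack([(u-K[0,2])/K[0,0]*z,(v-K[1,2])/K[1,1]*z,z],-1)
    w=(c-f["t"])@f["R"]; w[z==0]=np.nan; return w
def rows(p,R):
    """target TCP world, R target 3x3 -> units"""
    s=ctrl.read_state(); R0=Ro.from_quat(s["orientation"]).as_matrix()
    d=R0.T@(np.array(p)-s["tool_pos"])/250; r=Ro.from_matrix(R0.T@R).as_rotvec()/(np.pi/4)
    print("t",s["t"],"shift",d.round(3),"turn",r.round(3))
E
python3 - <<'E'
from h import *
for n in ["scene","top"]:
    f=np.load(n+"0.npz"); w=cloud(f).reshape(-1,3)
    for nm,c,lo,hi,zl,zh in [("tool",(600,241),0,180,72,92),("bead",(580,-245),0,150,50,90),("beadlid",(580,-245),0,200,120,260)]:
        m=(np.hypot(w[:,0]-c[0],w[:,1]-c[1])<hi)&(w[:,2]>zl)&(w[:,2]<zh)
        p=w[m]; (cx,cy),(a,b),ang=cv2.minAreaRect(p[:,:2].astype(np.float32))
        print(n,nm,m.sum(),"c",round(cx),round(cy),"size",round(a),round(b),"ang",round(np.deg2rad(ang),3), "z",np.percentile(p[:,2],[5,50,95]).round(), "mean",p.mean(0).round())
f=np.load("top0.npz"); w=cloud(f)
a=np.array([np.cos(.36),-np.sin(.36)]);b=np.array([np.sin(.36),np.cos(.36)])
p=w.reshape(-1,3);p=p[(p[:,2]>72)&(p[:,2]<92)&(np.hypot(p[:,0]-600,p[:,1]-241)<180)]
x=(p[:,:2]-[600,241])@a;y=(p[:,:2]-[600,241])@b
for k in range(-140,141,20):
    m=abs(y-k)<10
    if m.any():print(k,x[m].min().round(),x[m].max().round())
E
```

```text
scene tool 2997 c 591 249 size 250 168 ang 1.275 z [78. 84. 87.] mean [605. 246.  83.]
scene bead 664 c 587 -241 size 150 122 ang 1.389 z [51. 67. 86.] mean [ 583. -236.   66.]
scene beadlid 622 c 673 -256 size 150 33 ang 1.398 z [123. 156. 192.] mean [ 670. -256.  156.]
top tool 2423 c 593 247 size 252 165 ang 1.273 z [77. 83. 89.] mean [599. 244.  83.]
top bead 398 c 584 -243 size 150 114 ang 1.388 z [54. 71. 86.] mean [ 594. -246.   71.]
top beadlid 454 c 668 -259 size 150 37 ang 1.372 z [125. 155. 193.] mean [ 666. -258.  156.]
-120 -57.0 71.0
-100 -58.0 72.0
-80 -58.0 79.0
-60 -60.0 77.0
-40 -90.0 69.0
-20 -90.0 67.0
0 -91.0 65.0
20 -93.0 65.0
40 -66.0 64.0
60 -67.0 63.0
80 -69.0 69.0
100 -70.0 67.0
120 -70.0 59.0
140 48.0 51.0
```

```bash
cat >> h.py <<'E'
def RT(yaw,phi,flip=1):
    a=np.array([np.cos(yaw),np.sin(yaw),0]); z=np.cos(phi)*a+np.array([0,0,-np.sin(phi)])
    y=flip*np.array([-np.sin(yaw),np.cos(yaw),0]); x=np.cross(y,z); return np.stack([x,y,z],1)
E
python3 -c "
from h import *
rows((400,310,200),RT(-.3,np.deg2rad(46)))"
```

```text
t 1.2 shift [-1.117 -0.612  0.125] turn [-0.013 -0.978 -0.032]
```

```bash
python3 -m inch '[-0.2,-0.11,0.02,0,-0.2,0,-1, -0.4,-0.22,0.04,0,-0.4,0,-1, -0.6,-0.33,0.07,0,-0.6,0,-1, -0.8,-0.44,0.1,0,-0.8,-0.03,-1, -0.98,-0.54,0.12,-0.01,-0.98,-0.03,-1, -0.98,-0.54,0.12,-0.01,-0.98,-0.03,-1, -0.98,-0.54,0.12,-0.01,-0.98,-0.03,-1, -0.98,-0.54,0.12,-0.01,-0.98,-0.03,-1]'
python3 -c "
from h import *
print(ctrl.read_state()['qpos'])
rows((420,305,70),RT(-.3,np.deg2rad(38)))"
```

```text
t: 2.2
tool_pos: [373.7, 339.5, 202.5]
orientation: [0.14, 0.916, -0.056, 0.371]
contact_force: [0.2, 0.3, 0.7]
gripper_width: 0.2
[ 0.91778918  0.01907215  2.04761186 -0.90092535  0.98526173  0.13809007]
t 2.2 shift [ 0.212 -0.077  0.532] turn [-0.001 -0.175 -0.003]
```

```bash
python3 -m inch '[0.07,-0.03,0.17,0,-0.06,0,-1, 0.14,-0.05,0.35,0,-0.12,0,-1, 0.21,-0.08,0.53,0,-0.18,0,-1, 0.21,-0.08,0.53,0,-0.18,0,-1, 0.21,-0.08,0.53,0,-0.18,0,-1]'
python3 - <<'E'
from h import *
s=ctrl.read_state();print(s["qpos"])
rows((522,269,48),RT(-.3,np.deg2rad(38)))
f=cams.grab_frame("scene"); cv2.imwrite("pics/scene1.png",cv2.resize(f["image"][120:300,250:490],None,fx=3,fy=3))
f=cams.grab_frame("wrist"); cv2.imwrite("pics/wrist1.png",f["image"])
E
```

```text
t: 2.82
tool_pos: [407.5, 327.2, 106.2]
orientation: [0.147, 0.902, -0.079, 0.397]
contact_force: [-0.2, -0.2, -0.7]
gripper_width: -0.2
[ 0.87985595  0.27427396  2.05126682 -1.1372172   0.88129533  0.43261043]
t 2.825 shift [-0.169 -0.063  0.535] turn [-0.056 -0.095 -0.004]
```

View pics/scene1.png

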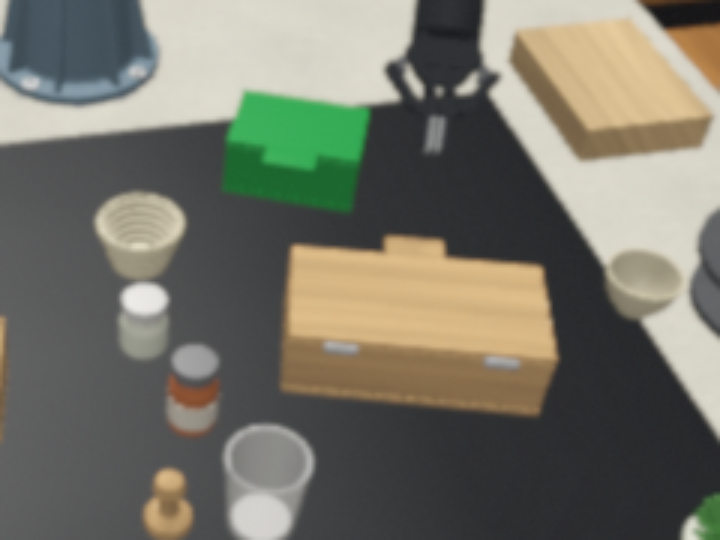

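View pics/wrist1.png

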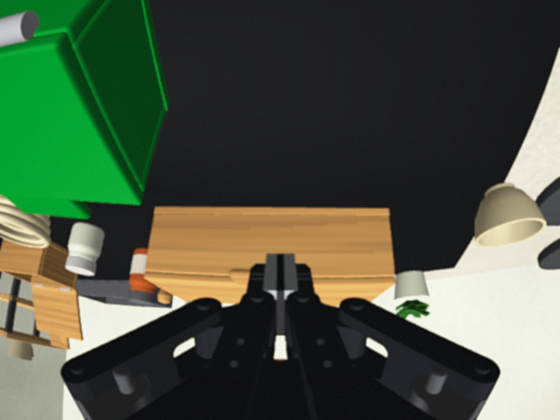

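```bash
python3 - <<'E'
from h import *
f=cams.grab_frame("wrist"); print(f["hand_eye"].round(2))
s=ctrl.read_state();print(s["qpos"],s["tool_pos"]);R=Ro.from_quat(s["orientation"]).as_matrix();print(R.round(2))
rows((440,265,70),RT(0.05,np.deg2rad(40)))
rows((522,269,48),RT(0.05,np.deg2rad(40)))
E
```

```text
[[   0.     -0.96   -0.29   73.43]
 [   1.      0.      0.      0.35]
 [  -0.     -0.29    0.96 -143.22]
 [   0.      0.      0.      1.  ]]
[ 0.87973347  0.2731328   2.0521122  -1.13731656  0.88119072  0.4329688 ] [407.34665311 326.99713215 106.42337888]
[[-0.64  0.33  0.69]
 [ 0.2   0.94 -0.26]
 [-0.74 -0.03 -0.67]]
t 2.975 shift [-0.026 -0.187  0.253] turn [-0.391 -0.055 -0.299]
t 2.975 shift [-0.168 -0.062  0.535] turn [-0.391 -0.055 -0.299]
```

```bash
python3 - <<'E'
from h import *
rows((465,287,65),RT(-.25,np.deg2rad(42)))
E
```

```text
t 2.975 shift [-0.058 -0.071  0.313] turn [-0.103 -0.006 -0.049]
```

```bash
python3 -m inch '[-0.02,-0.03,0.1,-0.03,0,-0.02,-1, -0.04,-0.05,0.2,-0.06,0,-0.03,-1, -0.06,-0.07,0.31,-0.1,0,-0.05,-1, -0.06,-0.07,0.31,-0.1,0,-0.05,-1, -0.06,-0.07,0.31,-0.1,0,-0.05,-1]'
python3 - <<'E'
from h import *
s=ctrl.read_state();print(s["qpos"])
rows((522,269,48),RT(-.25,np.deg2rad(40)))
f=cams.grab_frame("top");print([(round(d["confidence"],2),world(f,d["point"]).round()) for d in cams.mark_of("tool_lid_tab",f)])
f=cams.grab_frame("scene");print([(round(d["confidence"],2),world(f,d["point"]).round()) for d in cams.mark_of("tool_lid_tab",f)])
cv2.imwrite("pics/scene2.png",cv2.resize(f["image"][120:300,250:490],None,fx=3,fy=3))
E
```

```text
t: 3.6
tool_pos: [462.8, 300.4, 97.1]
orientation: [0.121, 0.919, -0.058, 0.37]
contact_force: [0.5, -0.0, 0.1]
gripper_width: -0.1
[ 0.69636274  0.24275831  2.07431296 -1.13714941  0.68981727  0.25860511]
t 3.6 shift [-0.052 -0.055  0.324] turn [-0.032 -0.135 -0.   ]
[(0.86, array([516., 270.,  76.]))]
[(0.66, array([508., 276.,  75.]))]
```

View pics/scene2.png

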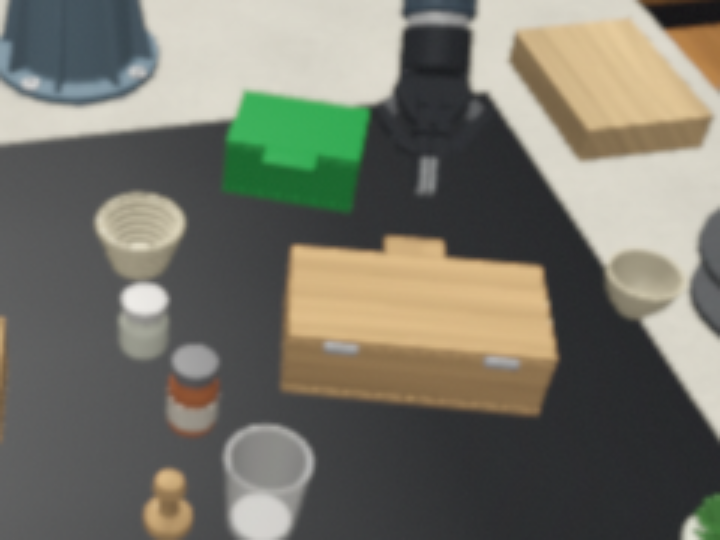

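```bash
python3 - <<'E'
from h import *
s=ctrl.read_state();R=Ro.from_quat(s["orientation"]).as_matrix();d=R[:,2];q=s["qpos"];p=s["tool_pos"]
print(np.rad2deg(np.arcsin(-d[2])),np.arctan2(d[1],d[0]))
t=np.tan(q[0]);L=(t*p[0]-p[1])/(t*d[0]-d[1]);print("L",L)
def q4(d,q1,psi):
    f=np.array([np.cos(psi)*np.cos(q1),np.cos(psi)*np.sin(q1),-np.sin(psi)])
    lat=np.array([-np.sin(q1),np.cos(q1),0]);dn=np.cross(f,lat);dn*= -np.sign(dn[2])
    return np.arctan2(d@lat,d@dn), np.arccos(d@f)
print(q4(d,q[0],q[1]+q[2]-np.pi/2),q[3],q[4])
# two link lengths from this and other states (wrist radius, z)
w=p-L*d;print("wrist",w,np.hypot(w[0],w[1]),q[1],q[2])
T=np.array([524,269,48])
for phi in (40,45,50,55,60):
  for yaw in (-.3,-.2,-.1,0,.1):
    d=RT(yaw,np.deg2rad(phi))[:,2]; w=T-L*d; q1=np.arctan2(w[1],w[0])
    print(phi,yaw,[round(q4(d,q1,ps)[0],2) for ps in (.75,.85,.95)])
E
```

```text
46.08934094940419 -0.2856029760414145
L 114.77279227196004
(np.float64(-1.1373243008739098), np.float64(0.6891793631661756)) -1.1373243008739096 0.689179363166176
wrist [386.0826509  323.40198208 179.21264066] 503.63543892401725 0.24381946359914186 2.0741735095518283
40 -0.3 [np.float64(-1.34), np.float64(-1.47), np.float64(-1.6)]
40 -0.2 [np.float64(-1.39), np.float64(-1.54), np.float64(-1.7)]
40 -0.1 [np.float64(-1.44), np.float64(-1.63), np.float64(-1.81)]
40 0 [np.float64(-1.51), np.float64(-1.73), np.float64(-1.94)]
40 0.1 [np.float64(-1.58), np.float64(-1.86), np.float64(-2.1)]
45 -0.3 [np.float64(-1.2), np.float64(-1.34), np.float64(-1.49)]
45 -0.2 [np.float64(-1.24), np.float64(-1.4), np.float64(-1.57)]
45 -0.1 [np.float64(-1.27), np.float64(-1.46), np.float64(-1.67)]
45 0 [np.float64(-1.29), np.float64(-1.54), np.float64(-1.79)]
45 0.1 [np.float64(-1.31), np.float64(-1.62), np.float64(-1.93)]
50 -0.3 [np.float64(-1.06), np.float64(-1.19), np.float64(-1.35)]
50 -0.2 [np.float64(-1.07), np.float64(-1.23), np.float64(-1.42)]
50 -0.1 [np.float64(-1.07), np.float64(-1.27), np.float64(-1.5)]
50 0 [np.float64(-1.06), np.float64(-1.3), np.float64(-1.58)]
50 0.1 [np.float64(-1.02), np.float64(-1.33), np.float64(-1.69)]
55 -0.3 [np.float64(-0.9), np.float64(-1.03), np.float64(-1.19)]
55 -0.2 [np.float64(-0.9), np.float64(-1.05), np.float64(-1.24)]
55 -0.1 [np.float64(-0.88), np.float64(-1.05), np.float64(-1.28)]
55 0 [np.float64(-0.84), np.float64(-1.04), np.float64(-1.32)]
55 0.1 [np.float64(-0.77), np.float64(-1.01), np.float64(-1.36)]
60 -0.3 [np.float64(-0.74), np.float64(-0.86), np.float64(-1.01)]
60 -0.2 [np.float64(-0.72), np.float64(-0.85), np.float64(-1.03)]
60 -0.1 [np.float64(-0.69), np.float64(-0.83), np.float64(-1.03)]
60 0 [np.float64(-0.64), np.float64(-0.79), np.float64(-1.03)]
60 0.1 [np.float64(-0.56), np.float64(-0.72), np.float64(-0.99)]
```

```bash
python3 - <<'E'
from h import *
rows((478,283,42),RT(-.3,np.deg2rad(57)))
E
```

```text
t 3.8 shift [ 0.095 -0.049  0.213] turn [0.008 0.243 0.047]
```

```bash
python3 -m inch '[0.04,-0.02,0.05,0,0.12,0.02,-1, 0.08,-0.04,0.14,0,0.24,0.04,-1, 0.095,-0.05,0.21,0,0.24,0.05,-1, 0.095,-0.05,0.21,0,0.24,0.05,-1, 0.095,-0.05,0.21,0,0.24,0.05,-1]'
python3 - <<'E'
from h import *
s=ctrl.read_state();print(s["qpos"])
rows((519,270,40),RT(-.3,np.deg2rad(57)))
f=cams.grab_frame("scene")
cv2.imwrite("pics/scene3.png",cv2.resize(f["image"][120:300,250:490],None,fx=3,fy=3))
E
```

```text
t: 4.42
tool_pos: [477.0, 283.3, 42.6]
orientation: [0.142, 0.948, -0.039, 0.282]
contact_force: [-0.3, -0.2, -0.6]
gripper_width: 0.1
[ 0.55865487  0.30614231  2.04110614 -0.87163005  0.56377208 -0.01416397]
t 4.425 shift [-0.142 -0.002  0.105] turn [ 0.009  0.002 -0.   ]
```

View pics/scene3.png

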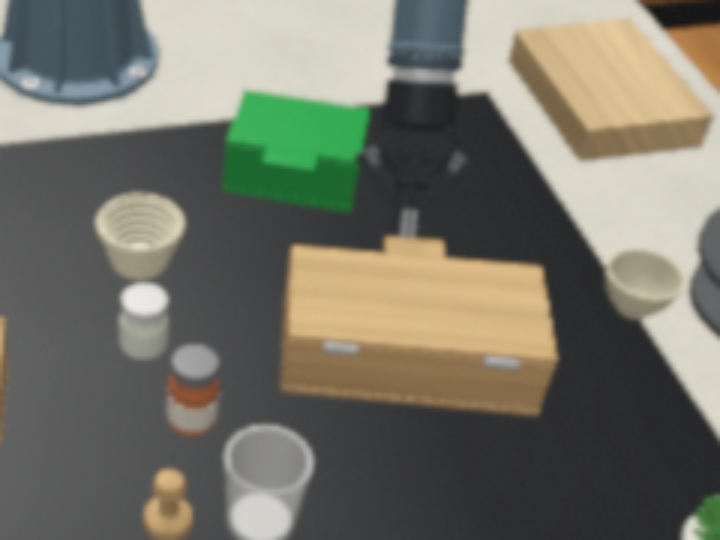

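The fingertips are just in front of the tab in the crop, at about (408,235). Next I'll slide under it with slightly less tilt.

```bash
python3 - <<'E'
from h import *
rows((522,278,42),RT(-.3,np.deg2rad(53)))
E
python3 -m inch '[-0.05,0.01,0.04,0,-0.04,0,-1, -0.1,0.02,0.08,0,-0.09,0,-1, -0.14,0.03,0.11,0,-0.09,0,-1, -0.14,0.03,0.11,0,-0.09,0,-1]'
python3 - <<'E'
from h import *
s=ctrl.read_state();print(s["qpos"],s["contact_force"])
h=np.array([667,226]);a=np.array([.957,-.292])
for x,z in [(-153,60),(-143,100),(-116,145),(-75,185),(-33,203),(2,207),(25,207)]:
    w=h+x*a+np.array([.292,.957])*6; rows((*w,z),RT(-.3,np.deg2rad(53)))
f=cams.grab_frame("scene")
cv2.imwrite("pics/scene4.png",cv2.resize(f["image"][120:300,250:490],None,fx=3,fy=3))
E
```

```text
t 4.475 shift [-0.147  0.031  0.1  ] turn [ 0.009 -0.086 -0.001]
t: 4.97
tool_pos: [522.6, 278.1, 39.6]
orientation: [0.141, 0.937, -0.044, 0.316]
contact_force: [1.0, 0.1, 1.2]
gripper_width: 0.1
[ 0.52680485  0.3748391   1.99220588 -1.03571901  0.53612105  0.10894869] [0.95163198 0.12932075 1.15293165]
t 4.975 shift [-0.05  -0.006 -0.064] turn [ 0.01   0.004 -0.002]
t 4.975 shift [-0.179 -0.005 -0.168] turn [ 0.01   0.004 -0.002]
t 4.975 shift [-0.374 -0.004 -0.246] turn [ 0.01   0.004 -0.002]
t 4.975 shift [-0.601 -0.002 -0.274] turn [ 0.01   0.004 -0.002]
t 4.975 shift [-0.779 -0.002 -0.23 ] turn [ 0.01   0.004 -0.002]
t 4.975 shift [-0.9   -0.002 -0.158] turn [ 0.01   0.004 -0.002]
t 4.975 shift [-0.973 -0.002 -0.102] turn [ 0.01   0.004 -0.002]
```

View pics/scene4.png

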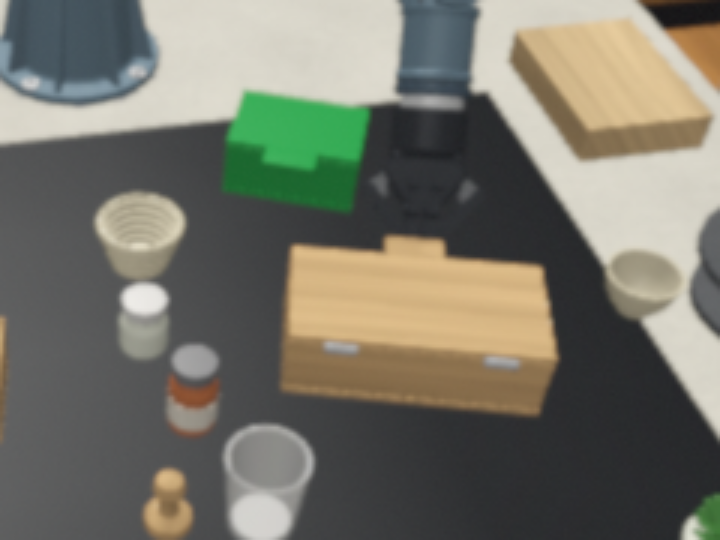

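Tips are hidden under the tab at crop position (415,245). I'll lift the first stretch and check.

```bash
python3 -m inch '[-0.02,0,-0.03,0,0,0,-1, -0.05,0,-0.064,0,0,0,-1, -0.09,0,-0.1,0,0,0,-1, -0.14,0,-0.14,0,0,0,-1, -0.18,0,-0.168,0,0,0,-1, -0.24,0,-0.2,0,0,0,-1, -0.24,0,-0.2,0,0,0,-1]'
python3 - <<'E'
from h import *
h=np.array([667,226]);a=np.array([.957,-.292])
for x,z in [(-116,145),(-98,165),(-75,185),(-33,203),(2,207),(25,207)]:
    w=h+x*a+np.array([.292,.957])*6; rows((*w,z),RT(-.3,np.deg2rad(53)))
f=cams.grab_frame("scene")
cv2.imwrite("pics/scene5.png",cv2.resize(f["image"][120:300,250:490],None,fx=3,fy=3))
E
```

```text
t: 5.9
tool_pos: [539.4, 272.9, 117.5]
orientation: [0.142, 0.937, -0.043, 0.317]
contact_force: [0.5, 1.5, 0.2]
gripper_width: -0.1
t 5.9 shift [-0.129 -0.005 -0.04 ] turn [ 0.012  0.006 -0.004]
t 5.9 shift [-0.235 -0.005 -0.06 ] turn [ 0.012  0.006 -0.004]
t 5.9 shift [-0.357 -0.004 -0.068] turn [ 0.012  0.006 -0.004]
t 5.9 shift [-0.534 -0.003 -0.023] turn [ 0.012  0.006 -0.004]
t 5.9 shift [-0.655 -0.003  0.049] turn [ 0.012  0.006 -0.004]
t 5.9 shift [-0.728 -0.003  0.105] turn [ 0.012  0.006 -0.004]
```

View pics/scene5.png

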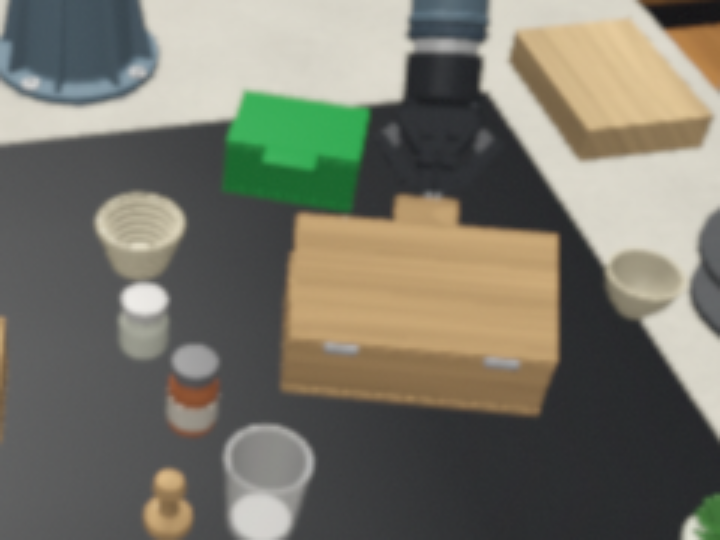

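The lid is lifting, with the tab at about (425,210) in the crop and the box not moving. Continuing along the arc.

```bash
python3 -m inch '[-0.06,0,-0.03,0,0,0,-1, -0.13,0,-0.05,0,0,0,-1, -0.18,0,-0.06,0,0,0,-1, -0.24,0,-0.07,0,0,0,-1, -0.3,0,-0.075,0,0,0,-1, -0.36,0,-0.07,0,0,0,-1, -0.41,0,-0.06,0,0,0,-1, -0.46,0,-0.05,0,0,0,-1, -0.46,0,-0.05,0,0,0,-1]'
python3 - <<'E'
from h import *
h=np.array([667,226]);a=np.array([.957,-.292])
for x,z in [(-33,203),(2,207),(25,207)]:
    w=h+x*a+np.array([.292,.957])*6; rows((*w,z),RT(-.3,np.deg2rad(53)))
f=cams.grab_frame("scene")
cv2.imwrite("pics/scene6.png",cv2.resize(f["image"][120:300,250:490],None,fx=3,fy=3))
E
```

```text
t: 7.08
tool_pos: [619.8, 247.2, 196.4]
orientation: [0.142, 0.937, -0.043, 0.317]
contact_force: [0.1, 1.0, -0.4]
gripper_width: 0.0
t 7.075 shift [-0.074 -0.002  0.023] turn [ 0.011  0.006 -0.004]
t 7.075 shift [-0.196 -0.001  0.095] turn [ 0.011  0.006 -0.004]
t 7.075 shift [-0.269 -0.001  0.151] turn [ 0.011  0.006 -0.004]
```

View pics/scene6.png

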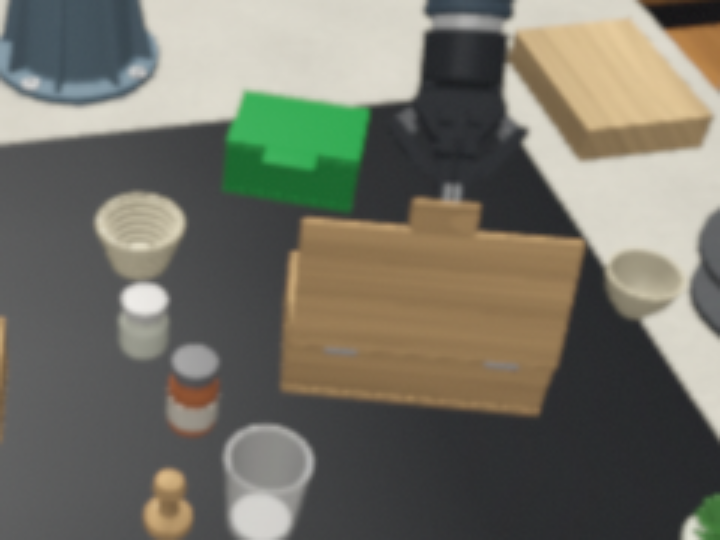

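```bash
python3 -m inch '[-0.04,0,0.01,0,0,0,-1, -0.08,0,0.025,0,0,0,-1, -0.12,0,0.05,0,0,0,-1, -0.16,0,0.075,0,0,0,-1, -0.2,0,0.095,0,0,0,-1, -0.235,0,0.12,0,0,0,-1, -0.27,0,0.15,0,0,0,-1, -0.29,0,0.165,0,0,0,-1, -0.29,0,0.165,0,0,0,-1]'
python3 - <<'E'
from h import *
f=cams.grab_frame("scene")
cv2.imwrite("pics/scene7.png",cv2.resize(f["image"][120:300,250:490],None,fx=3,fy=3))
print([(round(d["confidence"],2),world(f,d["point"]).round()) for d in cams.mark_of("tool_lid_tab",f)])
E
```

```text
t: 8.25
tool_pos: [698.4, 222.6, 206.7]
orientation: [0.142, 0.937, -0.043, 0.316]
contact_force: [-0.2, -0.0, -0.9]
gripper_width: -0.2
[(0.76, array([712., 211., 224.]))]
```

View pics/scene7.png

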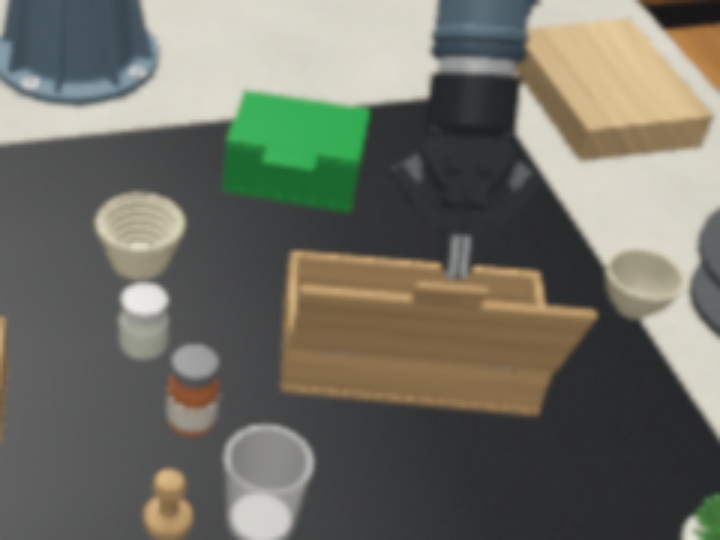

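The tool lid leans back on its stop, with the tab at about (712,211,224). Now I'll retreat and go over to the bead box.

```bash
python3 - <<'E'
from h import *
rows((640,241,230),RT(-.3,np.deg2rad(53)))
rows((620,220,310),RT(-.25,np.deg2rad(90)))
E
```

```text
t 8.35 shift [ 0.137  0.002 -0.221] turn [ 0.011  0.004 -0.004]
t 8.35 shift [-0.016 -0.099 -0.508] turn [-0.009  0.827 -0.062]
```

```bash
python3 -m inch '[0.07,0,-0.11,0,0,0,-1, 0.137,0,-0.221,0,0,0,-1, 0.07,-0.03,-0.35,0,0.2,-0.01,-1, 0,-0.07,-0.48,0,0.4,-0.03,-1, -0.016,-0.1,-0.51,0,0.6,-0.05,-1, -0.016,-0.1,-0.51,0,0.827,-0.06,-1, -0.016,-0.1,-0.51,0,0.827,-0.06,-1, -0.016,-0.1,-0.51,0,0.827,-0.06,-1]'
python3 - <<'E'
from h import *
rows((690,-25,310),RT(-.18,np.deg2rad(90)))
rows((740,-270,310),RT(-.18,np.deg2rad(90)))
E
```

```text
t: 9.35
tool_pos: [619.2, 220.1, 309.6]
orientation: [0.126, 0.992, -0.003, -0.0]
contact_force: [-1.0, -0.6, 0.3]
gripper_width: -0.2
t 9.35 shift [-0.52  -0.878  0.005] turn [-0.009  0.001 -0.093]
t 9.35 shift [-0.959 -1.777  0.011] turn [-0.009  0.001 -0.093]
```

```bash
python3 -m inch '[-0.12,-0.2,0,0,0,-0.02,-1, -0.24,-0.4,0,0,0,-0.04,-1, -0.36,-0.6,0,0,0,-0.07,-1, -0.48,-0.8,0,0,0,-0.09,-1, -0.52,-0.88,0,0,0,-0.09,-1, -0.52,-0.88,0,0,0,-0.09,-1]'
python3 - <<'E'
from h import *
rows((740,-270,310),RT(-.18,np.deg2rad(90)))
f=cams.grab_frame("top");print([(round(d["confidence"],2),world(f,d["point"]).round()) for d in cams.mark_of("bead_lid_tab",f)])
E
```

```text
t: 10.1
tool_pos: [689.4, -25.7, 311.4]
orientation: [0.092, 0.996, -0.004, 0.0]
contact_force: [-0.2, -0.3, -0.3]
gripper_width: 0.1
t 10.1 shift [-0.378 -0.924  0.013] turn [-0.009  0.002 -0.005]
[(0.97, array([ 679., -262.,  199.])), (0.8, array([ 361., -203.,   71.])), (0.67, array([370., 181.,  73.]))]
```

```bash
python3 -m inch '[-0.08,-0.2,0,0,0,0,-1, -0.16,-0.4,0,0,0,0,-1, -0.25,-0.6,0,0,0,0,-1, -0.34,-0.8,0,0,0,0,-1, -0.38,-0.92,0,0,0,0,-1, -0.38,-0.92,0,0,0,0,-1, -0.38,-0.92,0.2,0,0,0,-1, -0.38,-0.92,0.4,0,0,0,-1, -0.38,-0.92,0.55,0,0,0,-1, -0.38,-0.92,0.55,0,0,0,-1]'
python3 - <<'E'
from h import *
rows((628,-252,178),RT(-.18,np.deg2rad(90)))
f=cams.grab_frame("scene")
cv2.imwrite("pics/scene8.png",cv2.resize(f["image"][130:330,130:370],None,fx=3,fy=3))
E
```

```text
t: 11.45
tool_pos: [739.6, -263.2, 171.1]
orientation: [0.089, 0.996, -0.001, -0.004]
contact_force: [-0.5, -0.4, 0.2]
gripper_width: 0.2
t 11.45 shift [ 0.447 -0.035 -0.024] turn [-0.004 -0.009  0.002]
```

View pics/scene8.png

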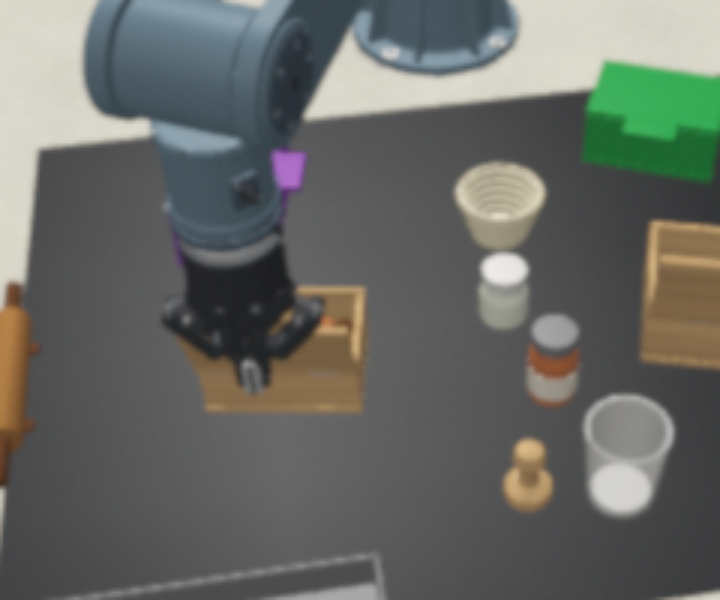

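```bash
python3 -m inch '[0.06,0,-0.01,0,0,0,-1, 0.12,-0.01,-0.01,0,0,0,-1, 0.18,-0.02,-0.02,0,0,0,-1, 0.23,-0.02,-0.02,0,0,0,-1, 0.28,-0.02,-0.02,0,0,0,-1, 0.33,-0.03,-0.02,0,0,0,-1, 0.38,-0.03,-0.02,0,0,0,-1, 0.43,-0.03,-0.02,0,0,0,-1, 0.48,-0.03,-0.02,0,0,0,-1, 0.48,-0.03,-0.02,0,0,0,-1]'
python3 - <<'E'
from h import *
f=cams.grab_frame("top");print([(round(d["confidence"],2),world(f,d["point"]).round()) for d in cams.mark_of("bead_lid_tab",f)])
f=cams.grab_frame("scene")
cv2.imwrite("pics/scene9.png",cv2.resize(f["image"][130:330,130:370],None,fx=3,fy=3))
E
```

```text
t: 12.75
tool_pos: [621.1, -250.4, 180.5]
orientation: [0.089, 0.996, -0.003, -0.001]
contact_force: [0.6, 0.5, -0.6]
gripper_width: -0.1
[(0.95, array([ 361., -203.,   73.])), (0.7, array([ 593., -243.,  204.])), (0.65, array([ 273., -600.,   68.])), (0.57, array([369., 183.,  72.]))]
```

View pics/scene9.png

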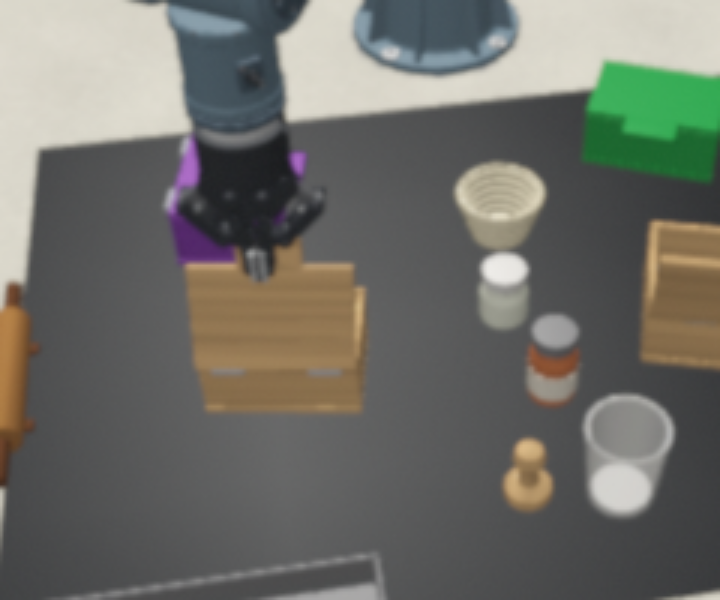

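```bash
python3 -m inch '[0.03,0,-0.04,0,0,0,-1, 0.03,0,-0.1,0,0,0,-1, 0.03,0,-0.2,0,0,0,-1, 0.03,0,-0.3,0,0,0,-1, 0,-0.3,-0.4,0,0,0,-1, 0,-0.5,-0.4,0,0,0,-1,  0,-0.8,-0.4,0,0,0,-1, 0,-0.8,-0.4,0,0,0,-1, 0,-0.8,-0.4,0,0,0,-1]'
python3 - <<'E'
from h import *
for n in("top","scene"):
  f=cams.grab_frame(n)
  for l in ["tool_box","tool_lid_tab","bead_box","bead_lid_tab","bowl","glaze_jar","slip_jar","cup","roller","stamp","pinch_pot"]:
    print(n,l,[(round(d["confidence"],2),world(f,d["point"]).round().tolist()) for d in cams.mark_of(l,f)])
  cv2.imwrite(f"pics/{n}10.png",f["image"])
  w=cloud(f).reshape(-1,3);p=w[(np.hypot(w[:,0]-580,w[:,1]+245)<120)&(w[:,2]>60)&(w[:,2]<250)]
  print(len(p),np.percentile(p[:,2],[2,10,50,90,98]).round(),np.linalg.lstsq(np.c_[p[:,:2]-[580,-245],np.ones(len(p))],p[:,2],rcond=None)[0].round(3))
E
```

```text
t: 14.02
tool_pos: [586.3, -448.0, 281.7]
orientation: [0.09, 0.996, -0.003, -0.001]
contact_force: [0.5, 0.2, -0.7]
gripper_width: -0.2
top tool_box [(0.58, [598.0, 238.0, -0.0])]
top tool_lid_tab [(0.89, [719.0, 207.0, 223.0])]
top bead_box [(0.78, [340.0, -649.0, 3.0]), (0.61, [297.0, 212.0, -0.0]), (0.55, [580.0, -243.0, -6.0]), (0.28, [575.0, 512.0, -2.0])]
top bead_lid_tab [(0.94, [502.0, -229.0, 76.0]), (0.57, [272.0, -603.0, 72.0]), (0.55, [368.0, 180.0, 72.0])]
top bowl [(0.57, [413.0, 2.0, 2.0]), (0.25, [531.0, -18.0, 1.0])]
top glaze_jar [(0.46, [533.0, -18.0, 3.0])]
top slip_jar [(0.59, [643.0, 11.0, 2.0]), (0.15, [533.0, -18.0, 0.0])]
top cup [(0.84, [779.0, 42.0, 3.0])]
top roller [(0.67, [558.0, -518.0, 2.0])]
top stamp [(0.55, [761.0, -38.0, -3.0])]
top pinch_pot [(0.78, [574.0, 510.0, -3.0])]
1273 [70. 74. 79. 84. 87.] [-4.0000e-03 -2.0000e-03  7.8534e+01]
scene tool_box [(0.6, [602.0, 244.0, 6.0]), (0.21, [578.0, -239.0, 3.0])]
scene tool_lid_tab [(0.79, [713.0, 212.0, 223.0])]
scene bead_box [(0.93, [293.0, 216.0, 1.0]), (0.92, [338.0, -642.0, 5.0]), (0.81, [345.0, -280.0, -1.0]), (0.58, [581.0, -244.0, 2.0])]
scene bead_lid_tab [(0.98, [500.0, -224.0, 67.0]), (0.93, [359.0, -200.0, 75.0]), (0.91, [369.0, 183.0, 66.0]), (0.73, [272.0, -600.0, 71.0]), (0.37, [601.0, 245.0, 3.0])]
scene bowl [(0.7, [410.0, 7.0, 1.0])]
scene glaze_jar [(0.85, [533.0, -12.0, 0.0])]
scene slip_jar [(0.8, [645.0, 15.0, 4.0])]
scene cup [(0.92, [774.0, 54.0, 1.0])]
scene roller [(0.9, [548.0, -515.0, 1.0]), (0.4, [771.0, 51.0, 5.0])]
scene stamp [(0.67, [758.0, -38.0, -0.0])]
scene pinch_pot [(0.7, [569.0, 507.0, -2.0])]
1767 [64. 74. 78. 81. 82.] [-3.7000e-02  1.0000e-03  7.7715e+01]
```

View pics/scene10.png

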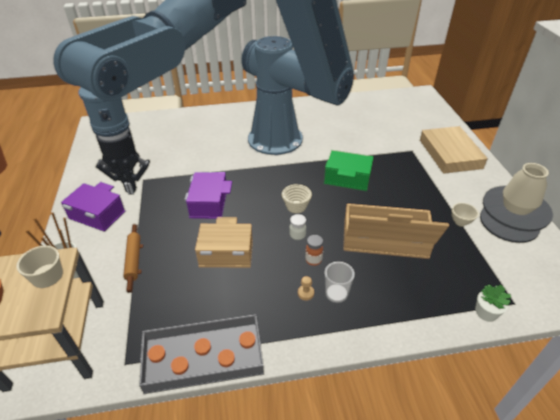

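View pics/top10.png

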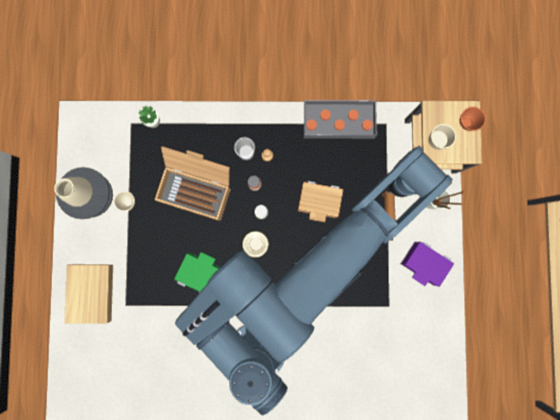

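Scene image: the bead lid is flat shut at (225,240), and the tool lid leans open at (395,225). Nothing else has moved, and the arm is clear at about (130,180). Handing in.

```bash
python3 -c "
from h import *
print(ctrl.close_job())"
```

```text
the job is handed in; nothing more can be done
None
```

I opened the long box's lid and shut the small box's lid, both with the closed fingertips only, and handed the job in about 14 s into the 58 s allowed.

- **Long box:** I lifted the lid with the fingertips under its tab and pushed it past upright. It now rests open on its stop, with its tab seen at about (716, 210, 223) mm, close to where full opening would put it. The arm could not reach as flat an approach as I first planned because joint 4 hit its range limit, so I lifted with a steeper tool tilt.
- **Small box:** I pushed the raised lid from behind until it fell. It is shut, and the depth images show a flat top about 78 mm up, which matches the box plus its lid. The slope fit was level in the top view and about 0.04 rad in the scene view. I put that small difference down to side-wall points in the scene view.
- **Everything else:** both boxes and all the bystanders were found within about 10 mm of their first positions, roughly the spread of the measurements. The top view missed the glaze jar and stamp at the start, so those two were compared only in the scene view.
- **Forces:** contact readings stayed at or below about 1.5 N at the end of every move, and the robot was clear of everything at the end.

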